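Nest the steel cups and put them away behind the hood's sash

TASK

Put the steel cups that stand about the bench away in the hood: raise its sash all the way up by the handle, pull the tray fully out, and nest all the cups inside one another in size order, the widest outermost, upright in the middle of the half of the tray that the jar leaves free. Then push the tray fully in and lower the sash fully. Leave the jar standing on its half of the tray and the other things on the bench alone, and never have the tray out without the sash up.

Things in the scene. Friction and masses are not known exactly. Their poses are not given: they have to be found in the camera images.
- hood: Fixed bench-top hood: grey sides, clear roof (200 mm above the bench) and clear back, front guide posts 370 mm tall (outer faces 182 mm left and right of the middle). Holds a tray and, before it, a vertical sash. Origin: middle of the front face at bench height; x points straight into the hood, away from the robot (up to 0.1 rad askew), y left, z up.
- sash (a joint): Height of the clear sash above closed, m: 0 fully down, 0.16 fully up (stop). It rubs in its guides and stays where left; about 13 N lifts it, 3 N lowers it. Starts 0 to 30 mm ajar. When down, its lower edge is 52 mm above the bench, just over the tray's front rail and pull; it is 150 mm high.
- sash_grip (a point): Middle of the sash's handle: an aluminium level bar 80 mm long (along the hood's y), 14 x 14 mm thick, its centre 45 mm in front of the pane (38 mm free gap behind it), on two 10 mm wide arms 35 mm either side of its middle. It is 20 mm below the sash's upper edge, 182 mm above the bench when the sash is down. Axes as the hood's.
- tray (a joint): How far the steel tray is pulled out of the hood towards the robot, m: 0 fully in, 0.20 fully out (stop). Slides with about 2 N friction. It passes under the raised sash; things standing on it are caught by a lowered sash. Starts fully in.
- tray_grip (a point): Grip point of the tray's pull: an upright grey plate 14 mm thick (along the hood's y), 10 to 46 mm above the bench, sticking 100 mm out of the tray's front, 90 mm left of its middle; the point is in mid-thickness, 80 mm before the tray's front (74 mm before the hood's when in), 36 mm above the bench. Axes as the hood's. Tilt the gripper 0.2 rad towards the robot to clear the raised sash.
- tray_left (a point): Point on the tray's floor (16 mm above the bench), in the front of its left half: 55 mm behind the tray's front, 88 mm left of its middle line. Moves with the tray; axes as the hood's. The floor is 280 mm wide, 97 mm deep, with a 10 mm high rim at the sides, 26 mm at the back and a 16 mm high front rail.
- tray_right (a point): The same on the tray's right half, 88 mm right of the middle line.
- cup_68: Plain round stainless steel cup, open at the top, 68 mm outer diameter, 56 mm tall, wall 2 mm, base 5 mm thick, foot bevelled by 3 mm; the widest and lowest of the set of four. Stands upright on the bench beside the hood; may be absent. Origin: centre of its underside, z up along its axis.
- cup_56: Plain round stainless steel cup, open at the top, 56 mm outer diameter, 74 mm tall, wall 2 mm, base 5 mm thick, foot bevelled by 3 mm. Stands upright on the bench beside the hood; may be absent. Origin: centre of its underside, z up along its axis. When nested it stands on the base of the next wider cup and its rim stands at least 23 mm above that cup's rim.
- cup_44: Plain round stainless steel cup, open at the top, 44 mm outer diameter, 92 mm tall, wall 2 mm, base 5 mm thick, foot bevelled by 3 mm. Stands upright on the bench beside the hood; may be absent. Origin: centre of its underside, z up along its axis. When nested it stands on the base of the next wider cup and its rim stands at least 23 mm above that cup's rim.
- cup_32: Plain round stainless steel cup, open at the top, 32 mm outer diameter, 110 mm tall, wall 2 mm, base 5 mm thick, foot bevelled by 3 mm. Stands upright on the bench beside the hood; may be absent. Origin: centre of its underside, z up along its axis. When nested it stands on the base of the next wider cup and its rim stands at least 23 mm above that cup's rim.
- jar_left: Amber glass jar with a white lid, 58 mm diameter, 85 mm tall, standing on the left half of the tray; one of the two jars is absent, so that half is free. Origin: centre of its underside, z up.
- jar_right: Amber glass jar with a white lid, 58 mm diameter, 85 mm tall, standing on the right half of the tray; one of the two jars is absent, so that half is free. Origin: centre of its underside, z up.
- test_block: Bystander: steel hardness test block, disc 64 mm across, 16 mm high, on the bench at the left. Origin: centre of underside.
- puck: Bystander: grey mounted specimen, disc 40 mm across, 30 mm high, on the bench at the right. Origin: centre of underside.
- spray_can: Bystander: blue spray can, 60 mm across, 170 mm tall, left of the hood. Origin: centre of underside.
- solvent: Bystander: clear glass bottle, 64 mm across, 150 mm tall, right of the hood. Origin: centre of underside.

How it is judged:
On the way, in this order (a step that is already met when the one before it is completed fails the run):
1. the sash is raised all the way up (above 0.14 m) (value of joint sash above 0.14 m), for 0.2 s.
2. the tray is pulled out (above 0.18 m) (value of joint tray above 0.18 m), for 0.2 s.
3. all the cups are nested, released and at rest on the free half of the tray, which is out (angle between each of cup_68, cup_56, cup_44, cup_32's own z axis and vertical below 0.12 rad and linear speed of each of cup_68, cup_56, cup_44, cup_32 below 0.03 m/s and contact force between each of cup_68, cup_56, cup_44, cup_32 and the fingers below 0.5 N and x of cup_68 in the frame of tray_left between -0.05 and 0.07 m and y of cup_68 in the frame of tray_left between -0.25 and 0.06 m and z of cup_68 in the frame of tray_left between -0.005 and 0.03 m and horizontal distance between each of cup_68, cup_56, cup_44, cup_32 and jar_left above 0.11 m and horizontal distance between each of cup_68, cup_56, cup_44, cup_32 and jar_right above 0.11 m and x of cup_56 in the frame of tray_left between -0.05 and 0.07 m and y of cup_56 in the frame of tray_left between -0.25 and 0.06 m and z of cup_56 in the frame of tray_left between -0.005 and 0.03 m and horizontal distance between each of cup_56, cup_44, cup_32 and cup_68 below 0.022 m and z of each of cup_56, cup_44, cup_32 in the frame of cup_68 above 0.002 m and x of cup_44 in the frame of tray_left between -0.05 and 0.07 m and y of cup_44 in the frame of tray_left between -0.25 and 0.06 m and z of cup_44 in the frame of tray_left between -0.005 and 0.03 m and horizontal distance between each of cup_44, cup_32 and cup_56 below 0.022 m and z of each of cup_44, cup_32 in the frame of cup_56 above 0.002 m and x of cup_32 in the frame of tray_left between -0.05 and 0.07 m and y of cup_32 in the frame of tray_left between -0.25 and 0.06 m and z of cup_32 in the frame of tray_left between -0.005 and 0.03 m and horizontal distance between cup_32 and cup_44 below 0.022 m and z of cup_32 in the frame of cup_44 above 0.002 m and value of joint tray above 0.16 m), for 0.3 s.
4. the tray is fully in (within 12 mm), the sash still up (value of joint tray below 0.012 m and value of joint sash above 0.12 m), for 0.2 s.
At the end, for the whole second after the job is handed in: Sash down (10 mm), tray in (12 mm); all cups upright (0.12 rad), released, at rest on the tray, each inside every wider one (axes within 22 mm, base above the wider cup's, at most 30 mm over the tray floor), 110 mm from the jar's centre; jar upright (0.15 rad), within 50 mm of its half's point (value of joint sash below 0.01 m and value of joint tray below 0.012 m and angle between each of cup_68, cup_56, cup_44, cup_32's own z axis and vertical below 0.12 rad and linear speed of each of cup_68, cup_56, cup_44, cup_32 below 0.03 m/s and contact force between each of cup_68, cup_56, cup_44, cup_32 and the fingers below 0.5 N and x of cup_68 in the frame of tray_left between -0.05 and 0.07 m and y of cup_68 in the frame of tray_left between -0.25 and 0.06 m and z of cup_68 in the frame of tray_left between -0.005 and 0.03 m and horizontal distance between each of cup_68, cup_56, cup_44, cup_32 and jar_left above 0.11 m and horizontal distance between each of cup_68, cup_56, cup_44, cup_32 and jar_right above 0.11 m and x of cup_56 in the frame of tray_left between -0.05 and 0.07 m and y of cup_56 in the frame of tray_left between -0.25 and 0.06 m and z of cup_56 in the frame of tray_left between -0.005 and 0.03 m and horizontal distance between each of cup_56, cup_44, cup_32 and cup_68 below 0.022 m and z of each of cup_56, cup_44, cup_32 in the frame of cup_68 above 0.002 m and x of cup_44 in the frame of tray_left between -0.05 and 0.07 m and y of cup_44 in the frame of tray_left between -0.25 and 0.06 m and z of cup_44 in the frame of tray_left between -0.005 and 0.03 m and horizontal distance between each of cup_44, cup_32 and cup_56 below 0.022 m and z of each of cup_44, cup_32 in the frame of cup_56 above 0.002 m and x of cup_32 in the frame of tray_left between -0.05 and 0.07 m and y of cup_32 in the frame of tray_left between -0.25 and 0.06 m and z of cup_32 in the frame of tray_left between -0.005 and 0.03 m and horizontal distance between cup_32 and cup_44 below 0.022 m and z of cup_32 in the frame of cup_44 above 0.002 m and angle between each of jar_left, jar_right's own z axis and vertical below 0.15 rad and horizontal distance between jar_left and tray_left below 0.05 m and horizontal distance between jar_right and tray_right below 0.05 m); the robot touches nothing.
It fails at once if the tray is out by more than 30 mm while the sash is raised less than 0.12 m (value of joint tray above 0.03 m and value of joint sash below 0.12 m).
It fails at once if the jar is tipped over (angle between any of jar_left, jar_right's own z axis and vertical above 0.6 rad).
It fails at once if another thing on the bench is shifted by more than 60 mm (distance of any of test_block, puck, spray_can, solvent from where it was at the start of the episode above 0.06 m).
Of cup_68, cup_56, cup_44, cup_32 only 3 to 4 are there at a start; the rules pass over those that are not, and their reading is None.
Of jar_left, jar_right only 1 to 1 are there at a start; the rules pass over those that are not, and their reading is None.
At some moment in a run one of cup_68, cup_56 may be knocked a few centimetres aside while the robot is not near it.
It also fails if it takes over 210 s, if anything falls off the work surface, if the arm or the gripper's body presses on something with over 40 N, if the wrist force passes 120 N, or if a joint passes its speed limit or range.

ROBOT

A 6-joint arm with a two-finger parallel gripper is mounted at the origin on the work surface. World frame = base frame: x ahead of the robot, y to its left, z up, the work surface at z = 0. Lengths are in m, angles in rad, forces in N, time in s.
With the tool pointing down it reaches from about 0.375 to 0.925 m from the base axis. Payload 5.7 kg.
Tool frame: the origin (TCP) lies on the front face of the gripper's body, between the roots of the fingers; the fingertips stand 73 mm ahead of it and the grasp point (between the pads) lies 54 mm ahead of it; z points along the fingers, y is the line along which they close (so a half turn about z gives the same grasp; the last joint's range is limited). The gripper opens to 85 mm and grips with 20 to 120 N. Pads are 22 mm wide; open, the fingers measure 114 mm over their backs; the gripper's body (76 mm by 85 mm) begins 54 mm behind the grasp point. The pads swing forward as they close: fully open they stand 13 mm farther back than shut.
Start: joints at [-1.422, 0.359, 1.51, -0, 1.272, -0.115], TCP at [0.156, -0.579, 0.304] pointing down, gripper open.
Joint ranges: [-2.97, 2.97], [-1.01, 2.36], [0.21, 2.38], [-0.96, 4.11], [0.2, 2.71], [-2.98, 2.98]. Speed limits (rad/s): [2.39, 2.39, 3.14, 3.14, 3.14, 3.14].

INTERFACE

Orientations are given as a rotation vector (axis times angle).
In Python, from cell import readout, camera, camera_info, ctrl gives the robot as it stands.
- The arm moves only by the tool apply_moves, never from a script. Its argument "commands" is a list of rows, each a list of 3 entries, a list of its own where there are three numbers: the finger opening in cm, from 0 to 8.54, then the shift along the tool's x, y, z in cm, then the turn about the tool's z in degrees. A call has 1 to 5 rows; each row is the pose to reach, as a shift and turn from the pose commanded when the call began, along the tool's axes at that moment; what a row does not reach only later rows make up. A row lasts 1/10 s, in which the tool goes at most 50 mm and 8.59 degrees, less where a joint would pass 70% of its speed; a pose out of reach is approached as far as the arm can. A call with a gripper value outside its range is refused whole. The fingers move at their own pace and stop on an object; the grip force is fixed at half the most. Time passes only in rows, so rows that repeat a pose let the fingers close. It gives the time, the measured TCP pose, the force, the opening and the grip force at its end, in the units of the state.
- readout.get_state(): the state, without advancing time (a new reading comes with each control period).
- camera(name): name is "scene" or "top"; returns the picture (420x560x3 uint8, red, green, blue); there is no depth.
- camera_info(name): a dict with "camera_matrix" (3x3 intrinsics, pixels), "view" (4x4, takes a point from world to camera coordinates). Camera axes: x right, y down, z forward; pixel columns grow to the right and rows downward; lengths in m; the calibration is good to about 2 mm. A picture is of the moment at which its call begins. camera_info takes no time and is no camera call.
- ctrl.hand_in(): hands the job in; it is judged then, once.
The state is a dict: "t": time; "q": joint angles; "joint_velocities": joint speeds; "tau": joint torques, N m; "tool_pos": TCP position; "orientation": TCP orientation; "force": force on the tool from outside, world axes, zero at the start; "ft_torque": the same for the moment, N m; "width": finger opening in m; "grip_force": force on a finger pad.
Only numpy, scipy, OpenCV 4.12 (cv2) and the standard library are available. Lean on these libraries where they do the work, as an engineer would, in place of code of your own. Each camera call takes 0.05 s, during which the arm holds its last target. There are 200 camera calls.

## Working session

There is one attempt and no reset: what is moved stays moved. The work goes in short steps, Python scripts to look and compute and a tool call to move; the robot and the scene stay as the last step left them, time stands still between calls to the robot, and variables do not carry over. Pictures are saved under pics/ and viewed, at most 17 in all, crops included, and the job is handed in when it is done.

Besides the shell and the picture viewer there is one more tool, called after "Call:" by a JSON object that holds its "method" and its "body", one argument or row to a line. apply_moves: Moves the arm, as the interface text tells. Its arguments: {"type":"object","properties":{"commands":{"type":"array","items":{"type":"array"}}},"required":["commands"]}

```bash
ls; mkdir -p pics; python3 - <<'E'
from cell import readout,camera,camera_info
import cv2,numpy as np
print(readout.get_state())
for n in("scene","top"):
    im=camera(n);cv2.imwrite(f"pics/{n}0.png",cv2.resize(im[:,:,::-1],(800,600),interpolation=cv2.INTER_CUBIC))
    i=camera_info(n);print(n,np.array(i["camera_matrix"]).round(1).tolist(),np.array(i["view"]).round(4).tolist())
E
```

```text
pics
{'t': 0.0, 'q': array([-1.42209680e+00,  3.59530161e-01,  1.51143276e+00,  1.11294758e-05,
        1.27250095e+00, -1.15079364e-01]), 'joint_velocities': array([-0.00052934,  0.00085465, -0.00124147,  0.00028879,  0.00017005,
       -0.0004403 ]), 'tau': array([ 1.96531881e-03, -5.27610111e+01, -2.78619915e+01, -1.35334722e-04,
        1.31144724e-02, -1.21237164e-05]), 'tool_pos': array([ 0.15636472, -0.57870227,  0.30303836]), 'orientation': array([-3.11245431e+00, -4.12891549e-01,  3.26850625e-05]), 'force': array([ 0.25198341, -0.05731601,  0.50280523]), 'ft_torque': array([ 0.00238941, -0.02348142,  0.01142008]), 'grip_force': 0.0, 'width': 0.08541471655353412}
scene [[505.2, 0.0, 273.4], [0.0, 505.2, 206.0], [0.0, 0.0, 1.0]] [[0.9825, 0.1865, 0.0018, -0.5913], [0.1772, -0.9305, -0.3206, -0.0717], [-0.0581, 0.3153, -0.9472, 1.7036], [0.0, 0.0, 0.0, 1.0]]
top [[395.3, 0.0, 277.5], [0.0, 395.3, 214.3], [0.0, 0.0, 1.0]] [[-0.0192, -0.9992, -0.0361, 0.0364], [-0.9852, 0.0251, -0.1698, 0.6032], [0.1706, 0.0323, -0.9848, 1.0515], [0.0, 0.0, 0.0, 1.0]]
```

View pics/scene0.png

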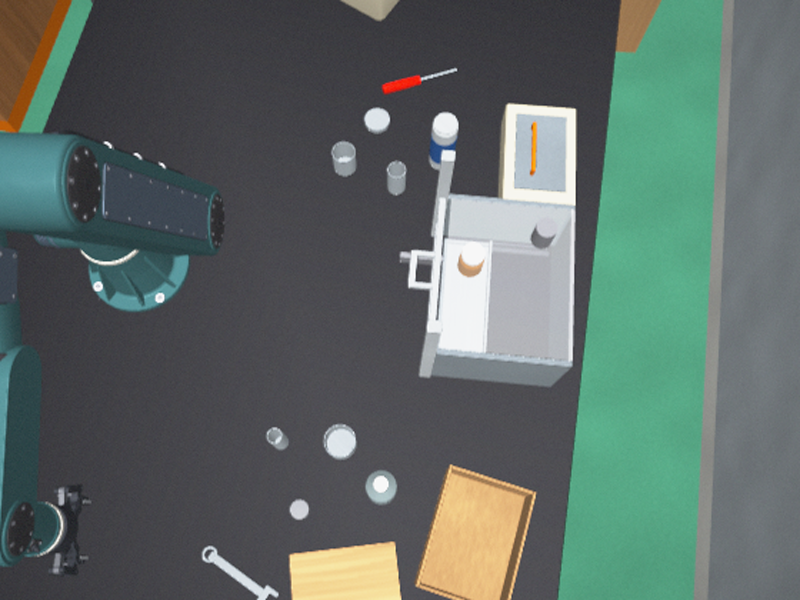

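View pics/top0.png

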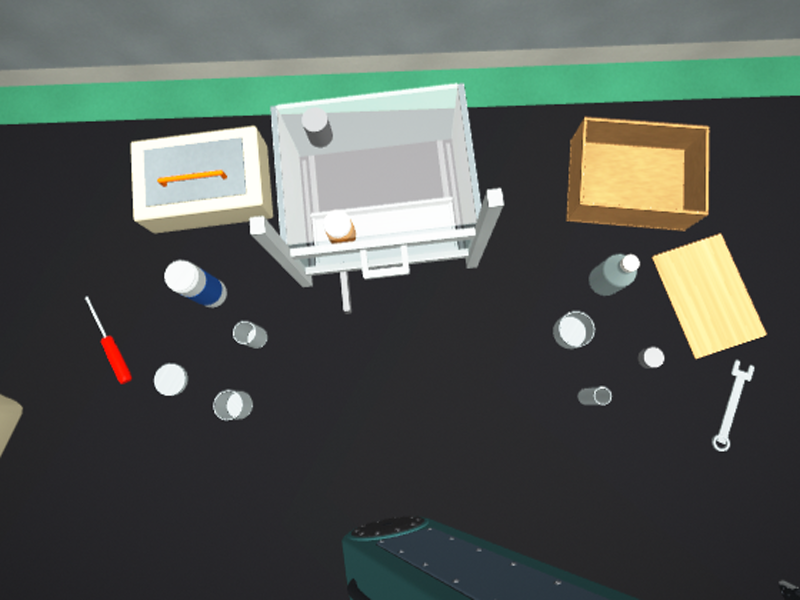

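The top view shows the jar on the left half. Cups: 44 at (250,333) and 56 at (233,405) on the left, 68 at (574,330) and 32 at (596,396) on the right. The sash handle is at (385,262) and the tray pull at (345,290). Next I enlarge these.

```bash
cat > h.py <<'E'
from cell import readout,camera,camera_info
import cv2,numpy as np
from scipy.spatial.transform import Rotation as R
def ray(cam,u,v,z):
    i=camera_info(cam);K=np.array(i["camera_matrix"]);V=np.array(i["view"])
    d=V[:3,:3].T@np.linalg.inv(K)@[u,v,1];c=-V[:3,:3].T@V[:3,3]
    return c+d*(z-c[2])/d[2]
def proj(cam,p):
    i=camera_info(cam);K=np.array(i["camera_matrix"]);V=np.array(i["view"])
    q=K@(V[:3,:3]@np.array(p)+V[:3,3]);return q[:2]/q[2]
def shift(p,yaw_y=None):
    """tool-frame shift in cm to world p; yaw_y = wanted world direction angle (deg) of the closing line"""
    s=readout.get_state();r=R.from_rotvec(s["orientation"]);d=r.inv().apply(np.array(p)-s["tool_pos"])*100
    y=r.apply([0,1,0]);a=np.degrees(np.arctan2(y[1],y[0]))
    t=None if yaw_y is None else -(((yaw_y-a)+90)%180-90)
    print("pos",s["tool_pos"].round(4),"shift",d.round(2),"turn",t,"closing dir",round(a,1),"z",r.apply([0,0,1]).round(3))
def tiles(name,L):
    ims={};o=np.zeros((600,800,3),np.uint8)
    for k,(c,u,v) in enumerate(L):
        if c not in ims: ims[c]=camera(c)[:,:,::-1]
        t=cv2.resize(ims[c][v:v+75,u:u+100],(400,300),interpolation=cv2.INTER_CUBIC)
        o[300*(k//2):300*(k//2)+300,400*(k%2):400*(k%2)+400]=t
    cv2.imwrite(f"pics/{name}.png",o)
E
python3 - <<'E'
from h import *
tiles("a",[("top",130,222),("top",372,212),("top",230,150),("scene",265,150)])
for n,u,v,z in [("postL",257,223,.37),("postR",494,196,.37),("pull tip",347,311,.046),("bar",385,274,.19),("c44",243,333,.092),("c56",233,405,.074),("c68",574,330,.056),("c32",603,396,.11)]:
    print(n,ray("top",u*.7,v*.7,z).round(3))
shift([.5,0,.3],0)
E
```

```text
postL [0.675 0.21  0.37 ]
postR [ 0.704 -0.129  0.37 ]
pull tip [0.598 0.121 0.046]
bar [0.637 0.037 0.19 ]
c44 [0.553 0.312 0.092]
c56 [0.42  0.333 0.074]
c68 [ 0.548 -0.316  0.056]
c32 [ 0.423 -0.343  0.11 ]
pos [ 0.1564 -0.5789  0.3033] shift [ 48.27 -46.93   0.4 ] turn -74.88603301573647 closing dir -74.9 z [-0.     0.001 -1.   ]
```

View pics/a.png

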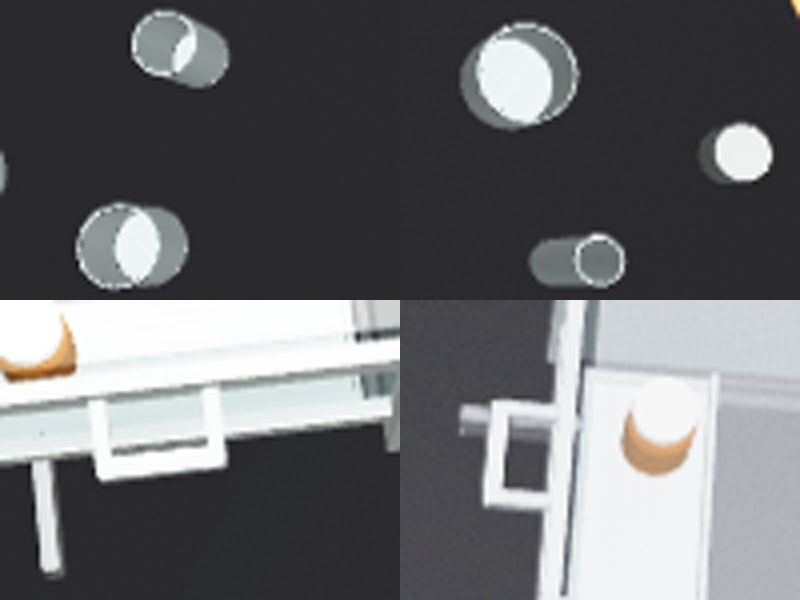

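Tiles (original pixels): c44 rim (170.8,232.8), c56 rim (159.5,283.5), c68 rim (403.8,230.3), c32 rim (422,277). Bar middle is top (270.3,190.8) and scene (288,188.5), and the pull tip is top (243,217.5).

```bash
python3 - <<'E'
from h import *
from scipy.optimize import least_squares
for n,u,v,z in [("c44",170.8,232.8,.092),("c56",159.5,283.5,.074),("c68",403.8,230.3,.056),("c32",422,277,.11),("pulltip",242.5,217,.046)]:
    print(n,ray("top",u,v,z).round(4))
p=least_squares(lambda p:np.r_[proj("top",p)-[270.3,190.8],proj("scene",p)-[288,188.5]],[.63,.03,.19]);print(p.x.round(4),p.fun.round(2))
a=ray("top",230+97/4,150+168/4,.189);b=ray("top",230+226/4,150+157/4,.189);print(a,b)
E
```

```text
c44 [0.5538 0.3103 0.092 ]
c56 [0.4198 0.3428 0.074 ]
c68 [ 0.5502 -0.3213  0.056 ]
c32 [ 0.423 -0.343  0.11 ]
pulltip [0.5999 0.1219 0.046 ]
[0.6392 0.035  0.1901] [ 0.04  0.05  0.06 -0.04]
[0.63763436 0.07489286 0.189     ] [ 0.64238479 -0.00488266  0.189     ]
```

Call:
{"method": "apply_moves", "body": {
  "commands": [
    [3.6,[3.9,-2.9,-0.4],-8.5],
    [3.6,[7.8,-5.8,-0.8],-17],
    [3.6,[11.7,-8.7,-1.2],-25.5],
    [3.6,[15.6,-11.6,-1.6],-34],
    [3.6,[19.5,-14.5,-2],-42.5]
  ]
}}

```text
t: 0.7
tool_pos: [0.3076, -0.3867, 0.324]
orientation: [-2.748, -1.521, -0.0]
force: [0.2, -1.1, 0.4]
width: 0.0361
grip_force: 0.0
```

Call:
{"method": "apply_moves", "body": {
  "commands": [
    [3.6,[4.9,0.5,-0.35],-7.34],
    [3.6,[9.8,1.0,-0.7],-14.68],
    [3.6,[14.7,1.5,-1.05],-22.02],
    [3.6,[19.6,2.0,-1.4],-29.36],
    [3.6,[24.5,2.5,-1.75],-36.7]
  ]
}}

```text
t: 1.2
tool_pos: [0.46, -0.1931, 0.3416]
orientation: [2.13, 2.309, 0.0]
force: [1.2, -0.7, -1.0]
width: 0.036
grip_force: 0.0
```

```bash
python3 - <<'E'
from h import *
shift([.639,.035,.36],4.3)
E
```

```text
pos [ 0.46   -0.1931  0.3416] shift [21.29 19.67 -1.84] turn 0.31081154314550474 closing dir 4.6 z [ 0. -0. -1.]
```

Call:
{"method": "apply_moves", "body": {
  "commands": [
    [3.6,[3.6,3.3,-0.4],0.3],
    [3.6,[7.2,6.6,-0.8],0.3],
    [3.6,[10.8,9.9,-1.2],0.3],
    [3.6,[14.4,13.2,-1.6],0.3],
    [3.6,[18,16.5,-1.9],0.3]
  ]
}}

```text
t: 1.7
tool_pos: [0.6111, -0.0011, 0.3606]
orientation: [2.142, 2.298, 0.0]
force: [0.0, -0.7, -0.1]
width: 0.036
grip_force: 0.0
```

Call:
{"method": "apply_moves", "body": {
  "commands": [
    [3.6,[3.3,3.2,0],0],
    [3.6,[3.3,3.2,0],0],
    [3.6,[3.3,3.2,2],0],
    [3.6,[3.3,3.2,3],0]
  ]
}}

```text
t: 2.1
tool_pos: [0.6389, 0.0321, 0.3288]
orientation: [-2.14, -2.297, 0.003]
force: [-1.1, 0.5, -1.1]
width: 0.0364
grip_force: 0.0
```

```bash
python3 - <<'E'
from h import *
shift([.6392,.035,.243],4.3)
tiles("b",[("top",230,150),("scene",265,150)])
i=cv2.imread("pics/b.png")[:300];cv2.imwrite("pics/b.png",i)
E
```

```text
pos [0.6389 0.0321 0.3288] shift [0.28 0.07 8.58] turn -0.2538285833375937 closing dir 4.0 z [-0.003 -0.    -1.   ]
```

View pics/b.png

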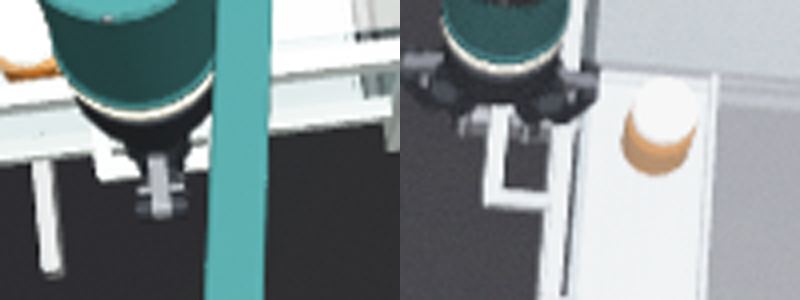

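The gripper straddles the bar line (scene tile, bar at about (495,155)), so I go down and close.

Call:
{"method": "apply_moves", "body": {
  "commands": [
    [3.6,[0.3,0,3],0],
    [3.6,[0.3,0,6],0],
    [3.6,[0.3,0,8.5],0],
    [3.6,[0.3,0,8.5],0]
  ]
}}

```text
t: 2.6
tool_pos: [0.6372, 0.0345, 0.2424]
orientation: [-2.14, -2.293, 0.007]
force: [-1.2, 0.2, 0.8]
width: 0.0361
grip_force: 0.0
```

Call:
{"method": "apply_moves", "body": {
  "commands": [
    [0.5,[0,0,0],0],
    [0.5,[0,0,0],0],
    [0.5,[0,0,0],0],
    [0.5,[0,0,0],0],
    [0.5,[0,0,0],0]
  ]
}}

```text
t: 3.1
tool_pos: [0.64, 0.0347, 0.2466]
orientation: [2.14, 2.297, 0.001]
force: [-2.3, -3.1, 3.9]
width: 0.0128
grip_force: 60.0
```

Call:
{"method": "apply_moves", "body": {
  "commands": [
    [0.5,[0,0,-2],0],
    [0.5,[0,0,-5],0],
    [0.5,[0,0,-8],0],
    [0.5,[0,0,-11],0],
    [0.5,[0,0,-13],0]
  ]
}}

```text
t: 3.6
tool_pos: [0.6401, 0.0347, 0.3754]
orientation: [2.142, 2.297, -0.0]
force: [4.8, -3.5, -13.5]
width: 0.0128
grip_force: 59.8
```

Call:
{"method": "apply_moves", "body": {
  "commands": [
    [0.5,[0,0,-1],0],
    [0.5,[0,0,-1.7],0],
    [0.5,[0,0,-1.7],0]
  ]
}}

```text
t: 3.9
tool_pos: [0.6401, 0.0347, 0.3924]
orientation: [2.142, 2.297, 0.0]
force: [1.9, -5.6, -2.6]
width: 0.0132
grip_force: 61.2
```

Call:
{"method": "apply_moves", "body": {
  "commands": [
    [0.5,[0,0,-0.5],0],
    [0.5,[0,0,-0.5],0]
  ]
}}

```text
t: 4.1
tool_pos: [0.6401, 0.0347, 0.3966]
orientation: [2.142, 2.297, -0.0]
force: [3.1, -4.6, -6.9]
width: 0.0126
grip_force: 60.6
```

Call:
{"method": "apply_moves", "body": {
  "commands": [
    [0.5,[0,0,-0.4],0],
    [0.5,[0,0,-0.4],0]
  ]
}}

```text
t: 4.3
tool_pos: [0.6402, 0.0347, 0.3972]
orientation: [-2.142, -2.296, 0.003]
force: [8.6, -5.0, -22.3]
width: 0.0129
grip_force: 62.7
```

Call:
{"method": "apply_moves", "body": {
  "commands": [
    [3.6,[0,0,0.5],0],
    [3.6,[0,0,0.5],0],
    [3.6,[0,0,0.5],0],
    [3.6,[0,0,-3],0],
    [3.6,[0,0,-6],0]
  ]
}}

```text
t: 4.8
tool_pos: [0.6392, 0.0355, 0.4628]
orientation: [-2.142, -2.297, -0.001]
force: [0.9, 0.4, 0.1]
width: 0.036
grip_force: 0.0
```

Call:
{"method": "apply_moves", "body": {
  "commands": [
    [3.6,[0,-1,-2.5],0],
    [3.6,[0,-6,-2.5],0],
    [3.6,[0,-11,-2.5],0],
    [3.6,[0,-15,-2.5],0]
  ]
}}

```text
t: 5.2
tool_pos: [0.4876, 0.025, 0.4876]
orientation: [2.141, 2.297, 0.002]
force: [0.2, 1.0, 0.2]
width: 0.0359
grip_force: 0.0
```

```bash
python3 - <<'E'
from h import *
print(readout.get_state()["q"].round(2),readout.get_state()["force"].round(1))
shift([.6085,.123,.30],94.3)
cv2.imwrite("pics/c.png",cv2.resize(camera("scene")[100:300,180:420,::-1],(720,600),interpolation=cv2.INTER_CUBIC))
E
```

```text
[-0.09  0.07  1.44  0.    1.62 -0.16] [0.2 1.  0.2]
pos [0.4876 0.025  0.4876] shift [ 8.92 12.72 18.79] turn 89.7273069154542 closing dir 4.0 z [ 0.002  0.    -1.   ]
```

View pics/c.png

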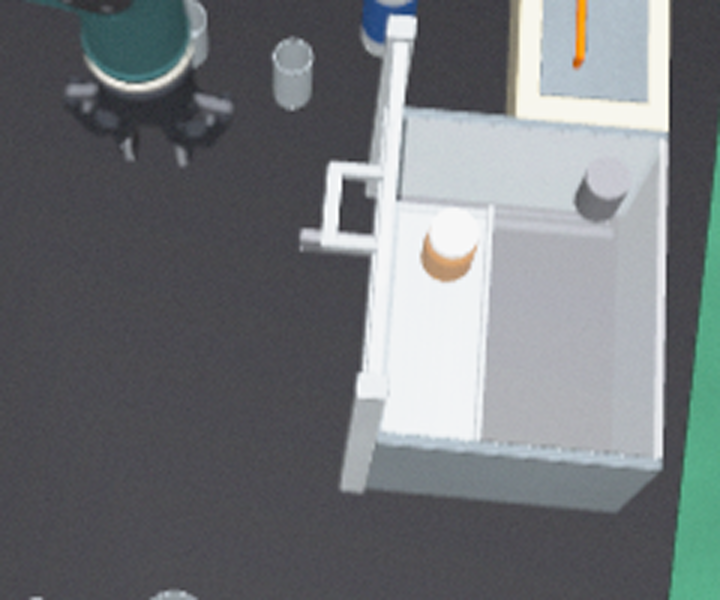

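Call:
{"method": "apply_moves", "body": {
  "commands": [
    [5,[1.8,0.4,4],8.5],
    [5,[3.6,0.8,8],17],
    [5,[5.4,1.2,12],25.5],
    [5,[7.2,1.6,16],34],
    [5,[8.8,1.9,20],42.5]
  ]
}}

```text
t: 5.75
tool_pos: [0.5034, 0.115, 0.2863]
orientation: [2.833, 1.356, 0.005]
force: [0.5, -0.1, -0.1]
width: 0.05
grip_force: 0.0
```

Call:
{"method": "apply_moves", "body": {
  "commands": [
    [5,[0,0,3],8.5],
    [5,[0,0,6],17],
    [5,[0,0,9],25.5],
    [5,[0,0,12],34],
    [5,[0,0,15],42.5]
  ]
}}

```text
t: 6.25
tool_pos: [0.5039, 0.1142, 0.1363]
orientation: [-3.132, -0.237, -0.004]
force: [0.1, -0.1, 0.2]
width: 0.0499
grip_force: 0.0
```

```bash
python3 - <<'E'
from h import *
shift([.50,.1145,.090],94.3)
shift([.6044,.1223,.090],94.3)
E
```

```text
pos [0.5039 0.1142 0.1363] shift [-0.39 -0.08  4.63] turn 4.351335059833502 closing dir -81.3 z [ 0.003  0.001 -1.   ]
pos [0.5039 0.1142 0.1363] shift [10.04  0.72  4.66] turn 4.351335059833502 closing dir -81.3 z [ 0.003  0.001 -1.   ]
```

Call:
{"method": "apply_moves", "body": {
  "commands": [
    [5,[0,0,4.6],4.4],
    [5,[4,0.2,4.6],4.4],
    [5,[7,0.4,4.6],4.4],
    [5,[9,0.6,4.6],4.4],
    [5,[9.7,0.7,4.6],4.4]
  ]
}}

```text
t: 6.75
tool_pos: [0.6034, 0.1226, 0.0914]
orientation: [-3.138, -0.126, -0.007]
force: [-1.4, -0.0, 0.2]
width: 0.05
grip_force: 0.0
```

Call:
{"method": "apply_moves", "body": {
  "commands": [
    [5,[0.3,0,0],0],
    [0.5,[0.3,0,0],0],
    [0.5,[0.3,0,0],0],
    [0.5,[0.3,0,0],0],
    [0.5,[0.3,0,0],0]
  ]
}}

```text
t: 7.25
tool_pos: [0.6013, 0.1231, 0.0907]
orientation: [-3.138, -0.126, 0.002]
force: [-2.1, 3.6, 4.4]
width: 0.0128
grip_force: 59.2
```

Call:
{"method": "apply_moves", "body": {
  "commands": [
    [0.5,[-2,0,0],0],
    [0.5,[-6,0,0],0],
    [0.5,[-10,0,0],0],
    [0.5,[-14,0,0],0],
    [0.5,[-18,0,0],0]
  ]
}}

```text
t: 7.75
tool_pos: [0.4225, 0.1073, 0.0907]
orientation: [3.138, 0.128, 0.004]
force: [3.6, -5.1, -10.1]
width: 0.0126
grip_force: 62.3
```

Call:
{"method": "apply_moves", "body": {
  "commands": [
    [0.5,[-1.3,0,0],0],
    [0.5,[-2,0,0],0],
    [0.5,[-2,0,0],0]
  ]
}}

```text
t: 8.05
tool_pos: [0.402, 0.1055, 0.0907]
orientation: [3.138, 0.128, -0.0]
force: [-0.5, -4.6, 0.5]
width: 0.0128
grip_force: 63.8
```

Call:
{"method": "apply_moves", "body": {
  "commands": [
    [5,[0,0,0],0],
    [5,[0,0,0],0],
    [5,[0,0,-4],0],
    [5,[0,0,-9],0],
    [5,[0,0,-14],0]
  ]
}}

```text
t: 8.55
tool_pos: [0.4025, 0.1062, 0.2317]
orientation: [-3.139, -0.127, 0.003]
force: [0.8, -1.4, -0.3]
width: 0.05
grip_force: 0.0
```

Call:
{"method": "apply_moves", "body": {
  "commands": [
    [8.5,[0,4,-3],0],
    [8.5,[0,9,-5],0],
    [8.5,[0,14,-5],0],
    [8.5,[0,19,-5],0],
    [8.5,[0,24,-5],0]
  ]
}}

```text
t: 9.05
tool_pos: [0.4221, -0.1312, 0.281]
orientation: [3.139, 0.127, 0.002]
force: [1.0, 0.7, 0.4]
width: 0.0847
grip_force: 0.0
```

```bash
python3 - <<'E'
from h import *
shift([.550,-.3213,.30])
tiles("d",[("top",130,222),("top",372,212),("top",220,170),("top",280,170)])
E
```

```text
pos [ 0.4221 -0.1312  0.281 ] shift [11.21 19.98 -1.87] turn None closing dir -85.4 z [ 0.001 -0.    -1.   ]
```

View pics/d.png

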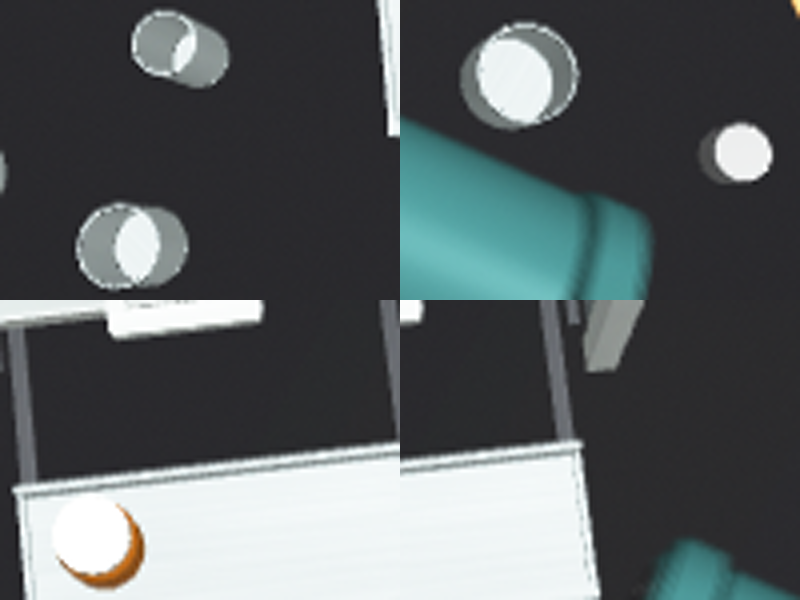

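Call:
{"method": "apply_moves", "body": {
  "commands": [
    [8.5,[2.24,4,0],0],
    [8.5,[4.5,8,0],0],
    [8.5,[6.7,12,0],0],
    [8.5,[9,16,0],0],
    [8.5,[11.2,20,0],0]
  ]
}}

```text
t: 9.6
tool_pos: [0.5509, -0.3209, 0.2801]
orientation: [-3.138, -0.126, 0.0]
force: [0.6, 0.1, 1.0]
width: 0.0847
grip_force: 0.0
```

```bash
python3 - <<'E'
from h import *
shift([.550,-.3213,.095],94.3)
print("jar",ray("top",243,229,.101),"corner",ray("top",325,205.75,.042),"solv",ray("top",420,199,0))
O=np.array([.7008,.0393]);c,s=np.cos(.075),np.sin(.075);x=np.array([c,s]);y=np.array([-s,c])
print("tray_right",O-.139*x-.088*y,"tray_left",O-.139*x+.088*y,"corner",O-.09*x-.142*y)
E
```

```text
pos [ 0.5509 -0.3209  0.2801] shift [-0.09  0.05 18.51] turn 0.3020827675490523 closing dir -85.4 z [-0.     0.001 -1.   ]
jar [0.55822854 0.11391149 0.101     ] corner [ 0.62678562 -0.11094083  0.042     ] solv [ 0.64761723 -0.39054559  0.        ]
tray_right [ 0.56878457 -0.05886785] tray_left [0.55559694 0.11663739] corner [ 0.62169302 -0.10904449]
```

Call:
{"method": "apply_moves", "body": {
  "commands": [
    [8.5,[0,0,5],0.3],
    [8.5,[0,0,10],0.3],
    [8.5,[0,0,14],0.3],
    [8.5,[0,0,17],0.3],
    [8.5,[0,0,18.5],0.3]
  ]
}}

```text
t: 10.1
tool_pos: [0.5485, -0.3182, 0.0921]
orientation: [-3.136, -0.118, 0.007]
force: [0.2, 1.1, -0.2]
width: 0.0851
grip_force: 0.0
```

Call:
{"method": "apply_moves", "body": {
  "commands": [
    [8.5,[0,0,0],0],
    [6,[0,0,0],0],
    [6,[0,0,0],0],
    [6,[0,0,0],0],
    [6,[0,0,0],0]
  ]
}}

```text
t: 10.6
tool_pos: [0.5512, -0.3205, 0.0975]
orientation: [3.137, 0.118, 0.005]
force: [-0.3, 1.2, 6.8]
width: 0.0656
grip_force: 67.9
```

Call:
{"method": "apply_moves", "body": {
  "commands": [
    [6,[0,0,-4],0],
    [6,[0.2,-1,-8],0],
    [6,[0.8,-5,-10],0],
    [6,[1.5,-9.5,-10],0],
    [6,[2.2,-14,-10],0]
  ]
}}

```text
t: 11.1
tool_pos: [0.5619, -0.1777, 0.1971]
orientation: [3.138, 0.116, 0.004]
force: [-0.4, 0.8, -2.7]
width: 0.0653
grip_force: 68.4
```

Call:
{"method": "apply_moves", "body": {
  "commands": [
    [6,[0.6,-4.5,0],0],
    [6,[1.2,-8.5,0],0],
    [6,[1.7,-12,0],0],
    [6,[1.7,-12,0],0],
    [6,[1.7,-12,4],0]
  ]
}}

```text
t: 11.6
tool_pos: [0.5736, -0.0574, 0.16]
orientation: [3.136, 0.122, 0.018]
force: [1.6, -1.1, -3.1]
width: 0.0648
grip_force: 68.5
```

```bash
python3 - <<'E'
from h import *
shift([.5688,-.0589,.1135],94.3)
tiles("e",[("top",265,170),("scene",265,150)])
i=cv2.imread("pics/e.png")[:300];cv2.imwrite("pics/e.png",i)
E
```

```text
pos [ 0.5736 -0.0574  0.16  ] shift [-0.54  0.1   4.65] turn 0.16855767533144217 closing dir -85.5 z [ 0.012 -0.003 -1.   ]
```

View pics/e.png

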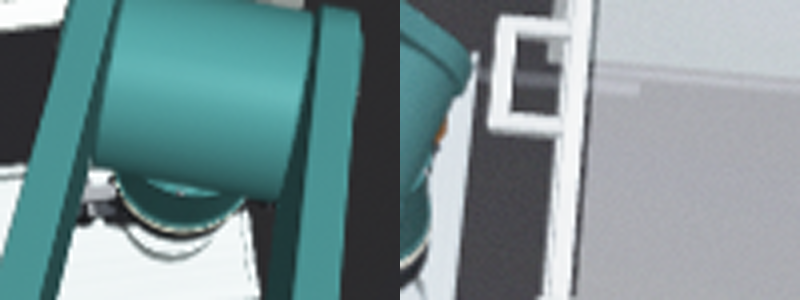

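Call:
{"method": "apply_moves", "body": {
  "commands": [
    [6,[-0.2,0,2.5],0],
    [6,[-0.2,0,3.8],0],
    [6,[-0.2,0,4.4],0],
    [6,[-0.2,0,4.4],0]
  ]
}}

```text
t: 12.1
tool_pos: [0.5695, -0.0581, 0.1135]
orientation: [3.139, 0.117, 0.007]
force: [1.1, 2.6, 5.4]
width: 0.0652
grip_force: 69.3
```

Call:
{"method": "apply_moves", "body": {
  "commands": [
    [8.5,[0,0,0],0],
    [8.5,[0,0,0],0],
    [8.5,[0,0,0],0],
    [8.5,[0,0,-5],0],
    [8.5,[0,0,-10],0]
  ]
}}

```text
t: 12.6
tool_pos: [0.5659, -0.0576, 0.2108]
orientation: [-3.138, -0.118, 0.008]
force: [1.8, -0.0, -0.3]
width: 0.0849
grip_force: 0.0
```

Call:
{"method": "apply_moves", "body": {
  "commands": [
    [7.5,[-1.2,-4.2,-1.5],0],
    [7.5,[-2.4,-8.4,-3],0],
    [7.5,[-3.6,-12.6,-4.5],0],
    [7.5,[-4.8,-16.8,-6],0],
    [7.5,[-6,-21,-7],0]
  ]
}}

```text
t: 13.1
tool_pos: [0.4911, 0.1485, 0.2827]
orientation: [-3.139, -0.117, -0.002]
force: [0.6, -0.3, 0.1]
width: 0.075
grip_force: 0.0
```

```bash
python3 - <<'E'
from h import *
shift([.4198,.3428,.28],94.3)
tiles("f",[("top",130,222),("top",265,170)])
i=cv2.imread("pics/f.png")[:300];cv2.imwrite("pics/f.png",i)
E
```

```text
pos [0.4911 0.1485 0.2827] shift [ -5.66 -19.91   0.26] turn -0.014124840132581085 closing dir -85.7 z [ 0.001  0.    -1.   ]
```

View pics/f.png

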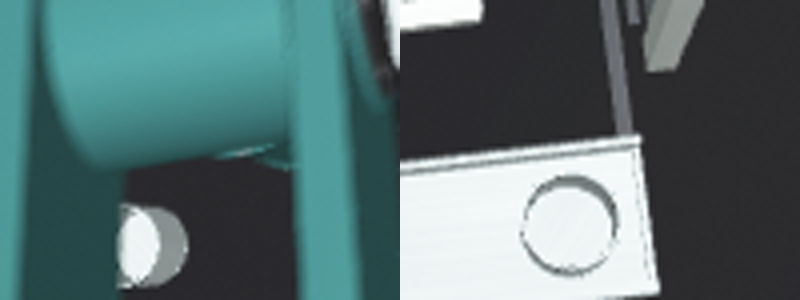

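Call:
{"method": "apply_moves", "body": {
  "commands": [
    [7.5,[-1.2,-4,0],0],
    [7.5,[-2.4,-8,0],0],
    [7.5,[-3.6,-12,0],0],
    [7.5,[-4.8,-16,0],0],
    [7.5,[-5.7,-19.9,0],0]
  ]
}}

```text
t: 13.65
tool_pos: [0.4188, 0.3424, 0.2814]
orientation: [3.139, 0.118, -0.001]
force: [0.4, -0.2, -0.0]
width: 0.0748
grip_force: 0.0
```

```bash
python3 - <<'E'
from h import *
shift([.4198,.3428,.124],94.3)
print(ray("top",307.5,226.25,.072))
E
```

```text
pos [0.4188 0.3424 0.2814] shift [ 0.11 -0.04 15.74] turn 0.016950960856490838 closing dir -85.7 z [-0.001 -0.    -1.   ]
[ 0.56551391 -0.05861295  0.072     ]
```

Call:
{"method": "apply_moves", "body": {
  "commands": [
    [7.5,[0.1,0,5],0],
    [7.5,[0.1,0,10],0],
    [7.5,[0.1,0,14],0],
    [7.5,[0.1,0,15.7],0],
    [7.5,[0.1,0,15.7],0]
  ]
}}

```text
t: 14.15
tool_pos: [0.4191, 0.34, 0.1216]
orientation: [3.136, 0.118, -0.009]
force: [-0.8, 0.3, 0.3]
width: 0.075
grip_force: 0.0
```

Call:
{"method": "apply_moves", "body": {
  "commands": [
    [4.8,[0,0,0],0],
    [4.8,[0,0,0],0],
    [4.8,[0,0,0],0],
    [4.8,[0,0,0],0],
    [4.8,[0,0,-1],0]
  ]
}}

```text
t: 14.65
tool_pos: [0.4205, 0.3411, 0.1345]
orientation: [3.139, 0.118, -0.002]
force: [0.0, -0.1, -2.5]
width: 0.0546
grip_force: 64.0
```

Call:
{"method": "apply_moves", "body": {
  "commands": [
    [4.8,[0,0,-4],0],
    [4.8,[0,0,-8],0],
    [4.8,[0,0,-12],0],
    [4.8,[0.5,2,-14],0],
    [4.8,[1.5,6,-14],0]
  ]
}}

```text
t: 15.15
tool_pos: [0.4418, 0.2847, 0.279]
orientation: [-3.135, -0.123, -0.012]
force: [0.8, -1.1, -2.1]
width: 0.0545
grip_force: 64.7
```

```bash
python3 - <<'E'
from h import *
shift([.5665,-.0586,.27],94.3)
E
```

```text
pos [0.4418 0.2847 0.279 ] shift [ 9.73 35.2   0.83] turn 0.2027296065715518 closing dir -85.5 z [ 0.007  0.005 -1.   ]
```

Call:
{"method": "apply_moves", "body": {
  "commands": [
    [4.8,[1.3,4.5,0],0],
    [4.8,[2.6,9,0],0],
    [4.8,[3.9,13.5,0],0],
    [4.8,[5.2,18,0],0],
    [4.8,[6.5,22.5,0],0]
  ]
}}

```text
t: 15.65
tool_pos: [0.522, 0.0614, 0.2752]
orientation: [-3.139, -0.118, -0.0]
force: [0.6, -0.0, -2.6]
width: 0.0544
grip_force: 64.7
```

Call:
{"method": "apply_moves", "body": {
  "commands": [
    [4.8,[1.3,4.5,0],0],
    [4.8,[2.6,9,0],0],
    [4.8,[3.5,12.5,0],0],
    [4.8,[3.5,12.5,3],0],
    [4.8,[3.5,12.5,6],0]
  ]
}}

```text
t: 16.15
tool_pos: [0.5674, -0.0605, 0.2152]
orientation: [3.139, 0.114, 0.005]
force: [-0.7, 0.2, -3.0]
width: 0.0543
grip_force: 64.7
```

Call:
{"method": "apply_moves", "body": {
  "commands": [
    [4.8,[0,0,0.5],0],
    [4.8,[0,0,0.5],0],
    [4.8,[0,0,0.5],0]
  ]
}}

```text
t: 16.45
tool_pos: [0.5671, -0.0586, 0.2108]
orientation: [3.139, 0.119, 0.003]
force: [-0.1, -0.1, -3.0]
width: 0.0545
grip_force: 64.7
```

```bash
python3 - <<'E'
from h import *
shift([.5665,-.0586,.145],94.3)
tiles("g",[("scene",210,150),("top",265,170)])
i=cv2.imread("pics/g.png")[:300];cv2.imwrite("pics/g.png",i)
E
```

```text
pos [ 0.5671 -0.0586  0.2108] shift [-0.07 -0.01  6.58] turn 0.048264380738089585 closing dir -85.7 z [ 0.002 -0.    -1.   ]
```

View pics/g.png

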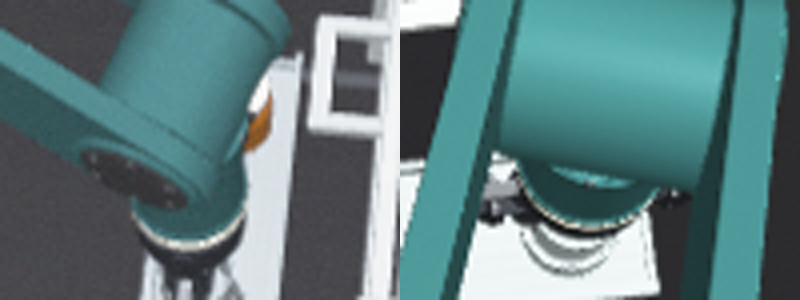

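The cup_56 arc sits centred over cup_68 at tile (565,255), so I lower it.

Call:
{"method": "apply_moves", "body": {
  "commands": [
    [4.8,[-0.05,0,1.5],0],
    [4.8,[-0.05,0,2.5],0],
    [4.8,[-0.05,0,3.5],0]
  ]
}}

```text
t: 16.85
tool_pos: [0.5669, -0.0588, 0.1748]
orientation: [3.139, 0.119, 0.004]
force: [1.3, 0.7, -1.1]
width: 0.0543
grip_force: 64.8
```

Call:
{"method": "apply_moves", "body": {
  "commands": [
    [4.8,[0,0,1.5],0],
    [4.8,[0,0,2.6],0],
    [4.8,[0,0,2.9],0],
    [4.8,[0,0,2.9],0]
  ]
}}

```text
t: 17.25
tool_pos: [0.5674, -0.0587, 0.1468]
orientation: [3.139, 0.118, 0.005]
force: [0.6, 2.8, 9.6]
width: 0.0543
grip_force: 65.8
```

Call:
{"method": "apply_moves", "body": {
  "commands": [
    [7,[0,0,0],0],
    [7,[0,0,0],0],
    [7,[0,0,0],0],
    [7,[0,0,-4],0],
    [7,[0,0,-9],0]
  ]
}}

```text
t: 17.75
tool_pos: [0.564, -0.0585, 0.2337]
orientation: [-3.137, -0.118, 0.011]
force: [1.4, 0.6, -0.6]
width: 0.0702
grip_force: 0.0
```

Call:
{"method": "apply_moves", "body": {
  "commands": [
    [7,[0,-4,-4],0],
    [7,[0,-9,-6],0],
    [7,[0,-14,-6],0],
    [7,[0,-19,-6],0],
    [7,[0,-24,-6],0]
  ]
}}

```text
t: 18.25
tool_pos: [0.5482, 0.173, 0.2958]
orientation: [-3.139, -0.117, -0.001]
force: [1.5, -0.3, 0.2]
width: 0.0699
grip_force: 0.0
```

```bash
python3 - <<'E'
from h import *
shift([.5538,.3103,.30],94.3)
print("spray base",ray("top",.7*212,.7*292,0))
tiles("i",[("top",130,202),("top",265,170),("top",372,212),("scene",220,160)])
E
```

```text
pos [0.5482 0.173  0.2958] shift [  1.59 -13.65  -0.41] turn -0.019744392581969805 closing dir -85.7 z [ 0.001  0.    -1.   ]
spray base [0.65269771 0.40830196 0.        ]
```

View pics/i.png

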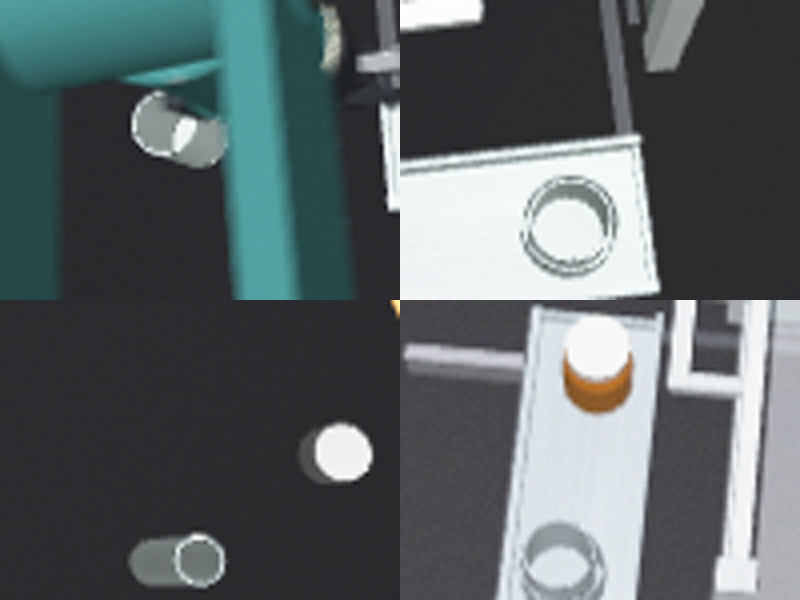

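Call:
{"method": "apply_moves", "body": {
  "commands": [
    [6.5,[0.5,-4.5,0],0],
    [6.5,[1,-9,0],0],
    [6.5,[1.6,-13.6,0],0],
    [6.5,[1.6,-13.6,3],0],
    [6.5,[1.6,-13.6,6],0]
  ]
}}

```text
t: 18.85
tool_pos: [0.5549, 0.3095, 0.2353]
orientation: [-3.139, -0.122, -0.004]
force: [0.3, -0.6, -0.4]
width: 0.065
grip_force: 0.0
```

```bash
python3 - <<'E'
from h import *
shift([.5538,.3103,.144],94.3)
print(ray("top",307.75,224.5,.095))
E
```

```text
pos [0.5549 0.3095 0.2353] shift [-0.13 -0.08  9.13] turn 0.15185659584324185 closing dir -85.5 z [ 0.002  0.001 -1.   ]
[ 0.56696913 -0.05843886  0.095     ]
```

Call:
{"method": "apply_moves", "body": {
  "commands": [
    [6.5,[-0.1,-0.1,4],0.1],
    [6.5,[-0.1,-0.1,7],0.1],
    [6.5,[-0.1,-0.1,9.1],0.1],
    [6.5,[-0.1,-0.1,9.1],0.1]
  ]
}}

```text
t: 19.25
tool_pos: [0.5511, 0.3074, 0.1408]
orientation: [3.137, 0.115, -0.011]
force: [-0.8, 0.9, 0.5]
width: 0.0651
grip_force: 0.0
```

Call:
{"method": "apply_moves", "body": {
  "commands": [
    [3.6,[0,0,0],0],
    [3.6,[0,0,0],0],
    [3.6,[0,0,0],0],
    [3.6,[0,0,0],0],
    [3.6,[0,0,0],0]
  ]
}}

```text
t: 19.75
tool_pos: [0.5541, 0.3094, 0.1458]
orientation: [-3.139, -0.116, -0.004]
force: [-1.0, -0.0, 5.6]
width: 0.0415
grip_force: 61.4
```

Call:
{"method": "apply_moves", "body": {
  "commands": [
    [3.6,[0,0,-2],0],
    [3.6,[0,0,-5],0],
    [3.6,[0,0,-9],0],
    [3.6,[0,0,-13],0],
    [3.6,[-0.2,3,-15],0]
  ]
}}

```text
t: 20.25
tool_pos: [0.5547, 0.2818, 0.2985]
orientation: [-3.135, -0.12, -0.009]
force: [0.9, -0.3, -1.3]
width: 0.0415
grip_force: 61.4
```

```bash
python3 - <<'E'
from h import *
shift([.5668,-.0586,.29],94.3)
E
```

```text
pos [0.5547 0.2818 0.2985] shift [-1.4  34.04  0.71] turn 0.07993900123972253 closing dir -85.6 z [ 0.006  0.004 -1.   ]
```

Call:
{"method": "apply_moves", "body": {
  "commands": [
    [3.6,[-0.2,4.8,0],0],
    [3.6,[-0.4,9.6,0],0],
    [3.6,[-0.6,14.4,0],0],
    [3.6,[-0.8,19.2,0],0],
    [3.6,[-1,24,0],0]
  ]
}}

```text
t: 20.75
tool_pos: [0.5605, 0.0372, 0.2945]
orientation: [-3.139, -0.116, 0.0]
force: [1.2, 0.9, -1.5]
width: 0.0414
grip_force: 61.4
```

Call:
{"method": "apply_moves", "body": {
  "commands": [
    [3.6,[-0.2,5,0],0],
    [3.6,[-0.3,9.8,0],0],
    [3.6,[-0.3,9.8,2],0],
    [3.6,[-0.3,9.8,4],0],
    [3.6,[-0.3,9.8,4],0]
  ]
}}

```text
t: 21.25
tool_pos: [0.5632, -0.0592, 0.2519]
orientation: [-3.138, -0.114, 0.009]
force: [-0.5, 0.1, -1.2]
width: 0.0415
grip_force: 61.6
```

```bash
python3 - <<'E'
from h import *
shift([.5668,-.0586,.1715],94.3)
E
```

```text
pos [ 0.5632 -0.0592  0.2519] shift [ 0.41 -0.02  8.03] turn -0.15489863808841164 closing dir -85.9 z [-0.006  0.001 -1.   ]
```

Call:
{"method": "apply_moves", "body": {
  "commands": [
    [3.6,[0,0,0],0],
    [3.6,[0,0,0],0]
  ]
}}

```text
t: 21.45
tool_pos: [0.5659, -0.0587, 0.2554]
orientation: [3.139, 0.117, 0.002]
force: [0.1, -0.5, -1.3]
width: 0.0414
grip_force: 61.6
```

```bash
python3 - <<'E'
from h import *
shift([.5668,-.0586,.1715],94.3)
E
```

```text
pos [ 0.5659 -0.0587  0.2554] shift [ 0.08 -0.01  8.39] turn -0.04292688749995932 closing dir -85.7 z [ 0.001 -0.    -1.   ]
```

Call:
{"method": "apply_moves", "body": {
  "commands": [
    [3.6,[0.1,0,1.5],0],
    [3.6,[0.1,0,3],0],
    [3.6,[0.1,0,4.5],0],
    [3.6,[0.1,0,4.5],0]
  ]
}}

```text
t: 21.85
tool_pos: [0.5657, -0.0583, 0.2087]
orientation: [-3.139, -0.117, 0.003]
force: [-1.0, 0.9, -1.6]
width: 0.0417
grip_force: 61.5
```

Call:
{"method": "apply_moves", "body": {
  "commands": [
    [3.6,[0,0,1.5],0],
    [3.6,[0,0,3],0],
    [3.6,[0,0,3.8],0],
    [3.6,[0,0,3.8],0]
  ]
}}

```text
t: 22.25
tool_pos: [0.5672, -0.0588, 0.1723]
orientation: [3.139, 0.116, 0.003]
force: [0.3, 0.1, -2.0]
width: 0.0414
grip_force: 61.6
```

Call:
{"method": "apply_moves", "body": {
  "commands": [
    [3.6,[0,0,0.1],0],
    [6,[0,0,0.1],0],
    [6,[0,0,0.1],0],
    [6,[0,0,0.1],0],
    [6,[0,0,-4],0]
  ]
}}

```text
t: 22.75
tool_pos: [0.563, -0.0583, 0.2073]
orientation: [-3.137, -0.115, 0.016]
force: [0.6, 0.8, 0.2]
width: 0.06
grip_force: 0.0
```

Call:
{"method": "apply_moves", "body": {
  "commands": [
    [6,[0,0,-5],0],
    [6,[0,0,-9],0],
    [6,[-1,5,-9],0],
    [6,[-3,9.5,-9],0],
    [6,[-5,14,-9],0]
  ]
}}

```text
t: 23.25
tool_pos: [0.5265, -0.2036, 0.3021]
orientation: [3.139, 0.118, 0.002]
force: [1.3, 0.1, 0.4]
width: 0.0601
grip_force: 0.0
```

```bash
python3 - <<'E'
from h import *
shift([.423,-.343,.30],94.3)
tiles("j",[("top",265,170),("scene",220,175)])
i=cv2.imread("pics/j.png")[:300];cv2.imwrite("pics/j.png",i)
E
```

```text
pos [ 0.5265 -0.2036  0.3021] shift [-11.37  13.13   0.21] turn 0.004360178710214768 closing dir -85.7 z [ 0.001 -0.001 -1.   ]
```

View pics/j.png

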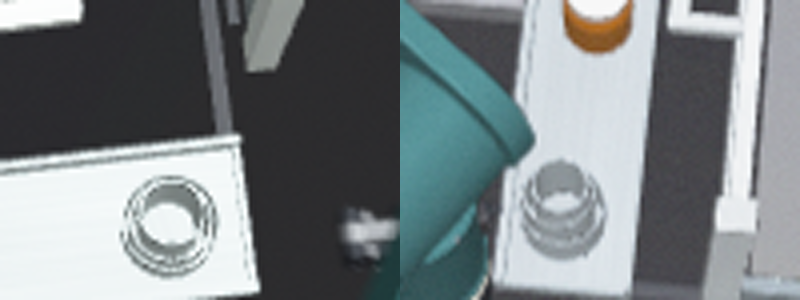

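Call:
{"method": "apply_moves", "body": {
  "commands": [
    [6,[-3.2,3.7,0],0],
    [6,[-6.4,7.4,0],0],
    [6,[-9.6,11.1,0],0],
    [6,[-11.4,13.1,0],0],
    [6,[-11.4,13.1,3],0]
  ]
}}

```text
t: 23.85
tool_pos: [0.4228, -0.3457, 0.2746]
orientation: [3.132, 0.11, 0.008]
force: [-0.1, 0.1, -0.4]
width: 0.0599
grip_force: 0.0
```

```bash
python3 - <<'E'
from h import *
shift([.423,-.343,.163],94.3)
print(ray("top",307.75,221.75,.118))
E
```

```text
pos [ 0.4228 -0.3457  0.2746] shift [-0.02 -0.35 11.16] turn -0.2940893990279392 closing dir -86.0 z [ 0.005 -0.007 -1.   ]
[ 0.57087543 -0.05766494  0.118     ]
```

Call:
{"method": "apply_moves", "body": {
  "commands": [
    [6,[0,0,4],0],
    [6,[0,0,8],0],
    [6,[0,0,10.9],0],
    [6,[0,0,10.9],0],
    [6,[0,0,10.9],0]
  ]
}}

```text
t: 24.35
tool_pos: [0.4229, -0.341, 0.1626]
orientation: [-3.139, -0.116, 0.001]
force: [0.4, -0.1, 1.3]
width: 0.0602
grip_force: 0.0
```

Call:
{"method": "apply_moves", "body": {
  "commands": [
    [2.4,[0,0,0],0],
    [2.4,[0,0,0],0],
    [2.4,[0,0,0],0],
    [2.4,[0,0,0],0],
    [2.4,[0,0,0],0]
  ]
}}

```text
t: 24.85
tool_pos: [0.4237, -0.342, 0.1645]
orientation: [3.137, 0.115, 0.004]
force: [-0.7, 1.1, 4.6]
width: 0.0294
grip_force: 59.2
```

```bash
python3 - <<'E'
from h import *
im=camera("top")[:,:,::-1][190:250,275:335]
cv2.imwrite("pics/k.png",cv2.resize(im,(600,600),interpolation=cv2.INTER_CUBIC))
shift([.5685,-.0583,.33],94.3)
for p in ([.5668,-.0586,.118],[.5668,-.0586,.095],[.5668,-.0586,.072]): print((proj("top",p)-[275,190])*10)
E
```

```text
pos [ 0.4237 -0.342   0.1645] shift [ 16.57 -27.19 -16.58] turn -0.08766020251357531 closing dir -85.8 z [ 0.003 -0.002 -1.   ]
[331.59926694 332.87223618]
[328.12664788 345.61387366]
[324.80032189 357.81873662]
```

View pics/k.png

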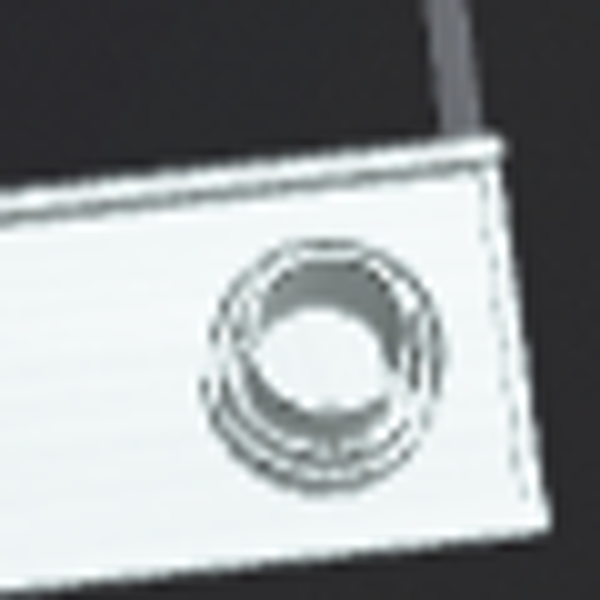

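The inner rim is centred at crop (328,333), where the 44 cup should be, so it is centred. I carry the last cup over.

Call:
{"method": "apply_moves", "body": {
  "commands": [
    [2.4,[0,0,-3],0],
    [2.4,[0,0,-7],0],
    [2.4,[0,0,-11],0],
    [2.4,[1,-2,-14.7],0],
    [2.4,[3.5,-6,-14.7],0]
  ]
}}

```text
t: 25.4
tool_pos: [0.4553, -0.2825, 0.3164]
orientation: [3.13, 0.109, 0.015]
force: [1.5, 0.8, -0.9]
width: 0.0288
grip_force: 60.1
```

Call:
{"method": "apply_moves", "body": {
  "commands": [
    [2.4,[2.6,-4.2,0],0],
    [2.4,[5.2,-8.4,0],0],
    [2.4,[7.8,-12.6,0],0],
    [2.4,[10.4,-16.8,0],0],
    [2.4,[13,-21.3,0],0]
  ]
}}

```text
t: 25.9
tool_pos: [0.5671, -0.0568, 0.3108]
orientation: [3.139, 0.115, 0.004]
force: [0.8, -0.9, -1.8]
width: 0.0291
grip_force: 60.1
```

Call:
{"method": "apply_moves", "body": {
  "commands": [
    [2.4,[0,0,0],0],
    [2.4,[0,0,0],0],
    [2.4,[0,0,1],0],
    [2.4,[0,0,1],0],
    [2.4,[0,0,1],0]
  ]
}}

```text
t: 26.4
tool_pos: [0.5655, -0.0599, 0.2989]
orientation: [-3.139, -0.112, 0.002]
force: [0.4, 0.5, -1.2]
width: 0.0288
grip_force: 60.2
```

```bash
python3 - <<'E'
from h import *
shift([.567,-.0583,.1945],94.3)
E
```

```text
pos [ 0.5655 -0.0599  0.2989] shift [ 0.18 -0.14 10.44] turn -0.20075272052935134 closing dir -85.9 z [-0.001  0.    -1.   ]
```

Call:
{"method": "apply_moves", "body": {
  "commands": [
    [2.4,[0.15,-0.1,0.8],-0.2],
    [2.4,[0.15,-0.1,2.2],-0.2],
    [2.4,[0.15,-0.1,3.5],-0.2],
    [2.4,[0.15,-0.1,3.5],-0.2]
  ]
}}

```text
t: 26.8
tool_pos: [0.5664, -0.0576, 0.2621]
orientation: [-3.138, -0.12, 0.006]
force: [-0.2, 0.7, -1.3]
width: 0.0288
grip_force: 60.2
```

Call:
{"method": "apply_moves", "body": {
  "commands": [
    [2.4,[0,0,2],0],
    [2.4,[0,0,4],0],
    [2.4,[0,0,6],0],
    [2.4,[0,0,6.8],0],
    [2.4,[0,0,6.8],0]
  ]
}}

```text
t: 27.3
tool_pos: [0.5683, -0.0577, 0.1965]
orientation: [-3.139, -0.121, -0.001]
force: [0.0, -0.0, -1.1]
width: 0.0288
grip_force: 60.2
```

Call:
{"method": "apply_moves", "body": {
  "commands": [
    [2.4,[0,0,0.15],0],
    [5,[0,0,0.15],0],
    [5,[0,0,0.15],0],
    [5,[0,0,0.15],0],
    [5,[0,0,-4],0]
  ]
}}

```text
t: 27.8
tool_pos: [0.5645, -0.0569, 0.2323]
orientation: [-3.136, -0.121, 0.016]
force: [0.5, -0.3, -0.4]
width: 0.0497
grip_force: 0.0
```

Call:
{"method": "apply_moves", "body": {
  "commands": [
    [5,[0,0,-5],0],
    [5,[-4,-1,-7],0],
    [5,[-8,-4,-7],0],
    [5,[-11,-8,-7],0],
    [5,[-14,-12,-7],0]
  ]
}}

```text
t: 28.3
tool_pos: [0.4174, 0.0519, 0.3069]
orientation: [-3.139, -0.118, -0.002]
force: [1.0, 0.6, 0.8]
width: 0.05
grip_force: 0.0
```

```bash
python3 - <<'E'
from h import *
shift([.402,.1056,.0905],94.3)
tiles("l",[("top",265,170),("scene",220,175)])
i=cv2.imread("pics/l.png")[:300];cv2.imwrite("pics/l.png",i)
E
```

```text
pos [0.4174 0.0519 0.3069] shift [-1.16 -5.46 21.64] turn 0.0042998174604349515 closing dir -85.7 z [ 0.001  0.    -1.   ]
```

View pics/l.png

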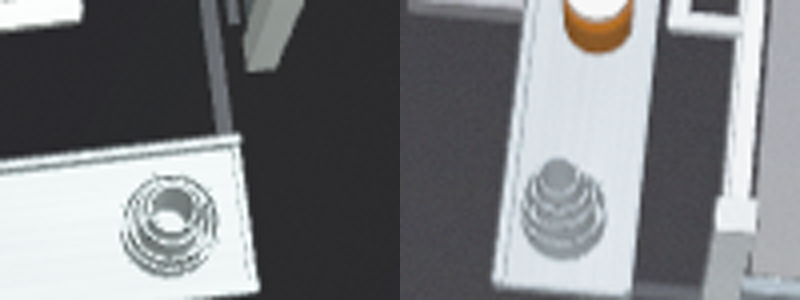

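All four cups are nested (top tile (170,215)). I regrip the pull.

Call:
{"method": "apply_moves", "body": {
  "commands": [
    [5,[-0.6,-3,4],0],
    [5,[-1.2,-5.5,8],0],
    [5,[-1.2,-5.5,13],0],
    [5,[-1.2,-5.5,18],0],
    [5,[-1.2,-5.5,21.6],0]
  ]
}}

```text
t: 28.9
tool_pos: [0.4026, 0.1052, 0.0884]
orientation: [3.139, 0.122, -0.0]
force: [0.5, 0.5, 0.5]
width: 0.0501
grip_force: 0.0
```

Call:
{"method": "apply_moves", "body": {
  "commands": [
    [5,[0,0,0],0],
    [0.5,[0,0,0],0],
    [0.5,[0,0,0],0],
    [0.5,[0,0,0],0],
    [0.5,[0,0,0],0]
  ]
}}

```text
t: 29.4
tool_pos: [0.4044, 0.1056, 0.0924]
orientation: [-3.139, -0.121, -0.008]
force: [-0.9, 3.7, 9.6]
width: 0.0129
grip_force: 59.6
```

Call:
{"method": "apply_moves", "body": {
  "commands": [
    [0.5,[0.6,0,0],0],
    [0.5,[1.6,0,0],0],
    [0.5,[3.2,0,0],0],
    [0.5,[5.2,0,0],0],
    [0.5,[7.2,0,0],0]
  ]
}}

```text
t: 29.9
tool_pos: [0.4752, 0.1118, 0.0925]
orientation: [-3.138, -0.12, -0.003]
force: [-2.8, 9.0, 6.9]
width: 0.0129
grip_force: 59.4
```

Call:
{"method": "apply_moves", "body": {
  "commands": [
    [0.5,[2,0,0],0],
    [0.5,[4,0,0],0],
    [0.5,[6,0,0],0],
    [0.5,[8,0,0],0],
    [0.5,[9.8,0,0],0]
  ]
}}

```text
t: 30.4
tool_pos: [0.573, 0.1204, 0.0925]
orientation: [-3.136, -0.12, -0.003]
force: [-3.7, 12.2, 4.1]
width: 0.0131
grip_force: 59.3
```

Call:
{"method": "apply_moves", "body": {
  "commands": [
    [0.5,[1.2,0,0],0],
    [0.5,[2,0,0],0],
    [0.5,[2.6,0,0],0],
    [0.5,[2.8,0,0],0],
    [0.5,[2.8,0,0],0]
  ]
}}

```text
t: 30.9
tool_pos: [0.5994, 0.1228, 0.0926]
orientation: [-3.136, -0.12, 0.0]
force: [-4.7, 10.4, 6.9]
width: 0.0125
grip_force: 60.2
```

Call:
{"method": "apply_moves", "body": {
  "commands": [
    [0.5,[0.4,0,0],0],
    [0.5,[0.4,0,0],0]
  ]
}}

```text
t: 31.1
tool_pos: [0.5999, 0.1228, 0.0925]
orientation: [-3.136, -0.121, 0.011]
force: [-14.6, 9.8, 16.0]
width: 0.0131
grip_force: 61.5
```

Call:
{"method": "apply_moves", "body": {
  "commands": [
    [0.5,[0.3,0,0],0],
    [0.5,[0.3,0,0],0]
  ]
}}

```text
t: 31.3
tool_pos: [0.6003, 0.1229, 0.0925]
orientation: [-3.137, -0.121, 0.02]
force: [-21.5, 9.1, 23.3]
width: 0.0128
grip_force: 62.6
```

Call:
{"method": "apply_moves", "body": {
  "commands": [
    [5,[-0.6,0,0],0],
    [5,[-0.6,0,0],0],
    [5,[-0.6,0,0],0],
    [5,[-4,0,0],0],
    [5,[-8,0,0],0]
  ]
}}

```text
t: 31.8
tool_pos: [0.5297, 0.1146, 0.091]
orientation: [-3.139, -0.12, -0.008]
force: [-0.2, 0.2, -0.4]
width: 0.0495
grip_force: 0.0
```

Call:
{"method": "apply_moves", "body": {
  "commands": [
    [2,[-5,0,-2],0],
    [0,[-8,1,-6],0],
    [0,[-8,3,-11],0],
    [0,[-8,5,-16],0],
    [0,[-8,7,-20.5],0]
  ]
}}

```text
t: 32.3
tool_pos: [0.4528, 0.0422, 0.2885]
orientation: [3.139, 0.121, 0.003]
force: [1.2, -0.5, -1.0]
width: 0.0004
grip_force: 0.0
```

Call:
{"method": "apply_moves", "body": {
  "commands": [
    [0,[0,1,-5],0],
    [0,[0,1.5,-10],0],
    [0,[0,1.5,-15],0],
    [0,[0,1.5,-17],0],
    [0,[0,1.5,-17],0]
  ]
}}

```text
t: 32.8
tool_pos: [0.4558, 0.0274, 0.4606]
orientation: [3.138, 0.12, 0.015]
force: [0.2, -0.3, -0.3]
width: -0.0001
grip_force: 0.0
```

```bash
python3 - <<'E'
from h import *
shift([.640,.0347,.455],94.3)
cv2.imwrite("pics/m.png",cv2.resize(camera("scene")[120:300,230:410,::-1],(600,600),interpolation=cv2.INTER_CUBIC))
E
```

```text
pos [0.4558 0.0274 0.4606] shift [18.41  0.67  0.74] turn 0.0677921073259995 closing dir -85.6 z [ 0.01  -0.001 -1.   ]
```

View pics/m.png

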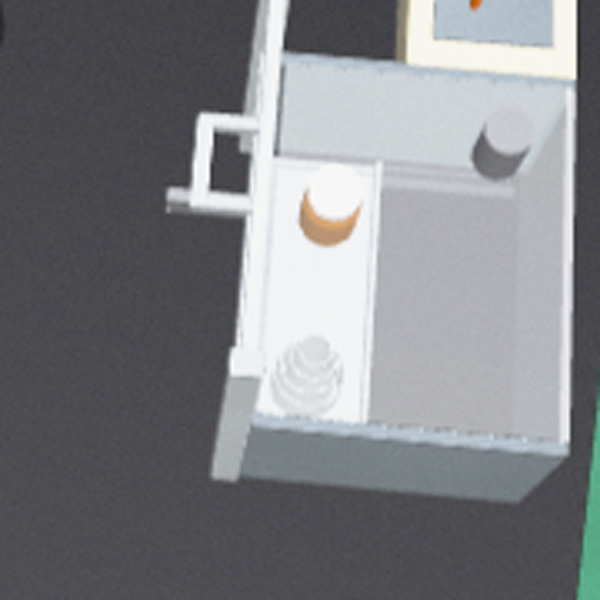

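Tray in with the jar at (330,205) and nested cups at (307,375), sash still up. Now I lower the sash by pressing on the bar.

Call:
{"method": "apply_moves", "body": {
  "commands": [
    [0,[4.5,0.2,0],0],
    [0,[9,0.4,0],0],
    [0,[13.5,0.6,0],0],
    [0,[17,0.6,0],0],
    [0,[18.3,0.6,0],0]
  ]
}}

```text
t: 33.35
tool_pos: [0.6394, 0.036, 0.4524]
orientation: [-3.139, -0.121, 0.005]
force: [-1.9, 0.4, 0.6]
width: -0.0001
grip_force: 0.0
```

Call:
{"method": "apply_moves", "body": {
  "commands": [
    [0,[0,0,0],0],
    [0,[0,0,0],0]
  ]
}}

```text
t: 33.55
tool_pos: [0.636, 0.036, 0.4541]
orientation: [-3.139, -0.121, 0.005]
force: [-0.8, -0.3, -1.1]
width: -0.0
grip_force: 0.0
```

```bash
python3 - <<'E'
from h import *
shift([.640,.0347,.264],94.3)
E
```

```text
pos [0.636  0.036  0.4541] shift [ 0.45  0.17 19.01] turn 0.11036293116990237 closing dir -85.6 z [-0.003  0.    -1.   ]
```

Call:
{"method": "apply_moves", "body": {
  "commands": [
    [0,[0.2,0.1,1],0],
    [0,[0.2,0.1,2.5],0],
    [0,[0.2,0.1,4],0],
    [0,[0.2,0.1,5.5],0]
  ]
}}

```text
t: 33.95
tool_pos: [0.6379, 0.0352, 0.4008]
orientation: [3.139, 0.121, 0.002]
force: [0.4, -0.2, 3.6]
width: 0.0
grip_force: 1.6
```

Call:
{"method": "apply_moves", "body": {
  "commands": [
    [0,[0,0,1.5],0],
    [0,[0,0,3],0],
    [0,[0,0,5],0],
    [0,[0,0,7],0],
    [0,[0,0,9],0]
  ]
}}

```text
t: 34.45
tool_pos: [0.638, 0.0352, 0.311]
orientation: [3.139, 0.121, 0.003]
force: [0.5, -0.7, 3.2]
width: -0.0003
grip_force: 1.7
```

Call:
{"method": "apply_moves", "body": {
  "commands": [
    [0,[0,0,1.5],0],
    [0,[0,0,3],0],
    [0,[0,0,3.8],0],
    [0,[0,0,3.8],0]
  ]
}}

```text
t: 34.85
tool_pos: [0.6374, 0.0353, 0.2719]
orientation: [-3.139, -0.121, 0.004]
force: [0.1, 0.4, 0.3]
width: -0.0
grip_force: 0.0
```

Call:
{"method": "apply_moves", "body": {
  "commands": [
    [0,[0,0,0.7],0],
    [0,[0,0,1],0],
    [0,[0,0,1],0]
  ]
}}

```text
t: 35.15
tool_pos: [0.6388, 0.0353, 0.2628]
orientation: [-3.139, -0.121, -0.0]
force: [0.2, 1.1, 0.7]
width: 0.0001
grip_force: 0.0
```

Call:
{"method": "apply_moves", "body": {
  "commands": [
    [0,[0,0,0.3],0],
    [0,[0,0,0.3],0]
  ]
}}

```text
t: 35.35
tool_pos: [0.639, 0.0353, 0.2616]
orientation: [3.139, 0.121, 0.002]
force: [-3.0, -0.1, 11.3]
width: -0.0005
grip_force: 5.2
```

The stop is reached: bar top about 0.189 m and force rising. I retreat and check.

Call:
{"method": "apply_moves", "body": {
  "commands": [
    [0,[0,0,-3],0],
    [0,[0,0,-8],0],
    [0,[-2,0,-12],0],
    [0,[-7,0,-14],0],
    [0,[-12,0,-14],0]
  ]
}}

```text
t: 35.85
tool_pos: [0.5239, 0.0261, 0.4031]
orientation: [3.139, 0.121, 0.011]
force: [0.3, 0.3, 0.7]
width: -0.0003
grip_force: 0.0
```

Call:
{"method": "apply_moves", "body": {
  "commands": [
    [0,[-5,0,0],0],
    [0,[-7,0,0],0],
    [0,[-7,0,0],0],
    [0,[-7,0,0],0]
  ]
}}

```text
t: 36.25
tool_pos: [0.4534, 0.0209, 0.4004]
orientation: [3.139, 0.121, 0.003]
force: [0.2, -0.1, 0.5]
width: 0.0
grip_force: 0.0
```

```bash
python3 - <<'E'
from h import *
a=camera("scene")[120:300,230:410,::-1];b=camera("top")[100:250,170:370,::-1]
cv2.imwrite("pics/n.png",np.hstack([cv2.resize(a,(400,400),interpolation=cv2.INTER_CUBIC),cv2.resize(b,(400,400),interpolation=cv2.INTER_CUBIC)]))
print(readout.get_state()["force"].round(1))
E
```

```text
[-0.9 -0.1  0.2]
```

View pics/n.png

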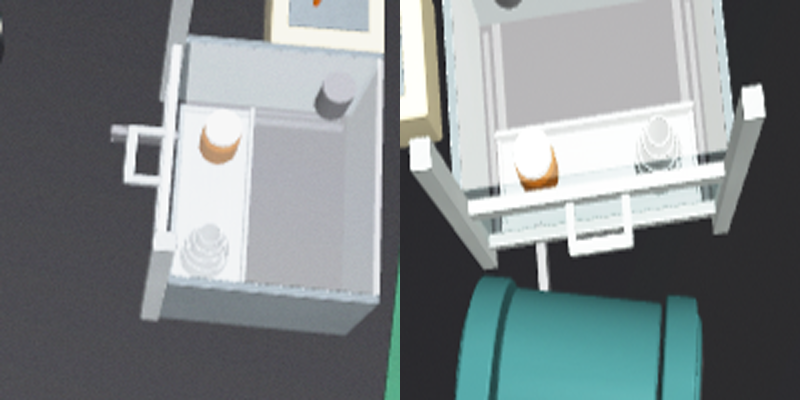

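The sash is down, the tray is in, the cups are nested at (205,250) and (657,150), and the jar stands at (220,135). The robot is clear.

```bash
python3 -c "
from cell import ctrl
print(ctrl.hand_in())"
```

```text
the job is handed in; nothing more can be done
None
```

I nested all four cups on the free right half of the tray, pushed the tray in, lowered the sash fully and handed the job in at about 36 s; the last pictures showed everything in place, but the hand-in returned no verdict.

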